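# Clamp the tin with the removable crank

### The arm

A 7-joint arm with a two-finger parallel gripper is mounted at the origin on a cart in front of the work surface, level with it; the furniture and walls round the work are solid. World frame = base frame: x ahead of the robot, y to its left, z up, the work surface at z = 0. Lengths are in m, angles in rad, forces in N, time in s.
With the tool pointing down it reaches from about 0.375 to 0.925 m from the base axis. Payload 3.1 kg.
Tool frame: the origin (TCP) lies at the very end of the fingers, on their centre line; the grasp point (between the pads) lies manip.grip_depth behind it (manip.grip_depth is the distance from the TCP to the grasp point, in m); z points along the fingers, y is the line along which they close (so a half turn about z gives the same grasp; the last joint's range is limited). The gripper opens to 85 mm and grips with 20 to 120 N. Pads are 22 mm wide; open, the fingers measure 114 mm over their backs; the gripper's body (76 mm by 85 mm) begins 54 mm behind the grasp point. The pads swing forward as they close: fully open they stand 13 mm farther back than shut.
Start: joints at [-1.308, 0.383, 0.044, 1.598, -0.018, 1.161, -0.05], TCP at [0.229, 0.608, 0.199] pointing down, gripper open.
Joint ranges: [-2.61, 2.61], [-0.41, 2.15], [-1.48, 1.57], [0, 2.5], [-1.57, 4.71], [0.05, 1.97], [-2.85, 2.85]. Speed limits (rad/s): [2.79, 2.79, 3.14, 3.14, 3.14, 3.14, 3.14].

### API

Orientations are given as a rotation vector (axis times angle).
In Python, from plant import manip gives the robot as it stands. The module is installed in compiled form; this text tells all that it offers.
- The arm moves only by the tool carry_out, never from a script. Its argument "plan" is a list that holds one entry, the list of rows, each a list of 7 numbers: the closure in counts, from 0 (fully open) to 255 (shut), then the shift along the world's x, y, z in units of 25 mm (1.0 is 25 mm), then the turn, a rotation vector about the world's x, y, z in units of 6 degrees (1.0 is 6 degrees). A call has 1 to 20 rows; each row is the pose to reach, as a shift and turn from the pose commanded when the call began; what a row does not reach only later rows make up. A row lasts 1/12 s, in which the tool goes at most 41.7 mm and 7.16 degrees, less where a joint would pass 70% of its speed; a pose out of reach is approached as far as the arm can. A call with a gripper value outside its range is refused whole. The fingers move at their own pace and stop on an object; "newtons" is the grip in N (left out, the last holds). Time passes only in rows, so rows that repeat a pose let the fingers close. It gives the time, the measured TCP pose, the force, the opening and the grip force at its end, in the units of the state.
- manip.sense(): the state, without advancing time (a new reading comes with each control period).
- manip.camera(name): name is "side" or "top"; returns (picture, depth): 400x640x3 uint8, red, green, blue; 400x640 float32, m along the optical axis (not along the pixel's ray), 0 where there is no reading.
- manip.camera_model(name): a dict with "fov_y" (degrees; the focal length in pixels is half the picture's height over the tangent of half this angle, whatever the lens; pixels are square), "cx", "cy" (the principal point, pixels), "eye" and "attitude" of the camera in the world. Camera axes: x right, y down, z forward; pixel columns grow to the right and rows downward; lengths in m; the calibration is good to about 2 mm. A picture is of the moment at which its call begins. camera_model takes no time and is no camera call.
- manip.sign_off(): hands the job in; it is judged then, once.
The state is a dict: "clock": time; "q": joint angles; "qd": joint speeds; "tau": joint torques, N m; "tool_pos": TCP position; "tool_rot": TCP orientation; "contact_force": force on the tool from outside, world axes, zero at the start; "moment": the same for the moment, N m; "finger_gap": finger opening in m; "grip_force": force on a finger pad.
Only numpy, scipy, OpenCV 4.12 (cv2) and the standard library are available. Lean on these libraries where they do the work, as an engineer would, in place of code of your own. Each camera call takes 0.05 s, during which the arm holds its last target. There are 200 camera calls.

### The job

Fit the long crank's square hub right down onto the square shaft of the tin clamp, and with it turn the shaft clockwise (seen from above) to its stop, so that the cam closes on the tin. Then lift the crank off and stand it upright on the bare worktop, well away from the clamp, with the tin left standing in its place. The short crank with a round hub does not fit.

Things in the scene. Friction and masses are not known exactly. Their poses are not given: they have to be found in the camera images.
- crank_hub (a point): Long crank: square steel hub 36x36 mm, 44 tall, standing on the worktop. Point: hub centre, 22 above its underside. z up, x along the arm; faces +y/-y free to grip. Arm 16 wide, 33-41 above the underside, reaching 110; wooden knob at its end, top 70. Below: square socket 21 wide, 26 deep, sides parallel to the hub's. About 0.2 kg, mostly hub. Short crank (arm 60, round hub) at least 130 away.
- shaft_seat (a point): Clamp's upright square shaft, 18x18 mm. Point: on its axis, on the round shoulder (58 above worktop) where the crank's underside rests. Shaft rises 25 above it, top 10 tapering to 7 wide. z up; x, y normal to its sides, turning with it. Crank fits any of 4 ways, play 1.5 mm a side, 0.18 rad either way. Fixed wooden base 185x104, reaching 138 beyond the shaft; all else on it under 55 high.
- rotor (a joint): Angle (rad) of the clamp's shaft and cam: 0 = fully open, grows as the shaft turns clockwise seen from above; stop at 1.25, where the cam stands close against the tin (within 2 mm). Starts between 0 and 0.2. Turns with about 0.1 N m and stays where it is left.
- tin_center (a point): Centre of the low round tin (86 mm across, 40 high, 0.2 kg) standing loose on the clamp's base, about 78 from the shaft, between cam and two steel posts; the point is 20 above its underside, z up. The closing cam pushes it 1 to 3 mm towards the posts.
Things that resemble listed ones, but are neither listed nor needed, are in the scene too. Leave any turquoise look-alike of the part that bears crank_hub alone.

How it is judged:
On the way, in this order (a step that is already met when the one before it is completed fails the run):
1. the crank is down on the square shaft (its underside within 10 mm of the shoulder), the clamp not yet turned (horizontal distance between crank_hub and shaft_seat below 0.006 m and z of crank_hub in the frame of shaft_seat below 0.032 m and value of joint rotor below 0.6 rad), for 0.1 s.
2. with the crank on it, the shaft is turned clockwise to its stop (joint over 1.05 rad) (value of joint rotor above 1.05 rad and horizontal distance between crank_hub and shaft_seat below 0.008 m and z of crank_hub in the frame of shaft_seat below 0.036 m), for 0.1 s.
At the end, for the whole second after the job is handed in: The shaft is turned clockwise past 1.05 rad (stop at 1.25); the crank stands upright (within 0.2 rad) on the worktop itself, its hub's centre below 30 mm and more than 100 mm from the shaft's axis; the tin stands upright (within 0.15 rad), within 20 mm of where it was (value of joint rotor above 1.05 rad and height (world z) of crank_hub below 0.03 m and angle between crank_hub's own z axis and vertical below 0.2 rad and horizontal distance between crank_hub and shaft_seat above 0.1 m and distance of tin_center from where it was at the start of the episode below 0.02 m and angle between tin_center's own z axis and vertical below 0.15 rad); the robot touches nothing.
It also fails if it takes over 54 s, if anything falls off the work surface, if the arm or the gripper's body presses on something with over 40 N, if the wrist force passes 120 N, or if a joint passes its speed limit or range.

## Working session

There is one attempt and no reset: what is moved stays moved. The work goes in short steps, Python scripts to look and compute and a tool call to move; the robot and the scene stay as the last step left them, time stands still between calls to the robot, and variables do not carry over. Pictures are saved under pics/ and viewed, at most 10 in all, crops included, and the job is handed in when it is done.

Besides the shell and the picture viewer there is one more tool, called after "Request:" as name(argument=value, ...) on one line, values as JSON. carry_out: Moves the arm, as the interface text tells. Its arguments: {"type":"object","properties":{"plan":{"type":"array","items":{"type":"array","items":{"type":"array","items":{"type":"number"}}}},"newtons":{"type":"number"}},"required":["plan"]}

```bash
mkdir -p pics
cat > h.py <<'E'
import numpy as np, cv2
from plant import manip
from scipy.spatial.transform import Rotation as R
def cam(n):
    p,d=manip.camera(n); m=manip.camera_model(n)
    return p,d,m
def pts(d,m):
    h,w=d.shape; f=h/2/np.tan(np.radians(m["fov_y"])/2)
    u,v=np.meshgrid(np.arange(w),np.arange(h))
    P=np.stack([(u-m["cx"])/f*d,(v-m["cy"])/f*d,d],-1)
    a=np.array(m["attitude"]); A=a if a.shape==(3,3) else R.from_rotvec(a).as_matrix()
    return P@A.T+np.array(m["eye"])
def save(n,p,crop=None,k=1):
    if crop: x0,y0,x1,y1=crop; p=p[y0:y1,x0:x1]
    p=cv2.resize(p,None,fx=k,fy=k,interpolation=cv2.INTER_CUBIC)
    cv2.imwrite("pics/"+n,cv2.cvtColor(p,cv2.COLOR_RGB2BGR))
E
python3 - <<'E'
from h import *
np.set_printoptions(precision=4,suppress=True)
for n in("top","side"):
    p,d,m=cam(n); print(n,m); save(n+"0.png",p,k=1.25); np.savez("pics/"+n+"0.npz",p=p,P=pts(d,m),d=d)
print(manip.sense(), manip.grip_depth)
E
```

```text
top {'fov_y': 47.14708390376444, 'cx': 321.1405185796147, 'cy': 200.76714301923994, 'eye': array([ 0.4274, -0.2153,  1.0107]), 'attitude': array([-2.1789,  2.1482, -0.07  ])}
side {'fov_y': 57.58341125938723, 'cx': 319.8140181265658, 'cy': 203.1464631643892, 'eye': array([ 0.2028, -0.8656,  0.4844]), 'attitude': array([-2.03  ,  0.4562, -0.2497])}
{'clock': 0.1, 'q': array([-1.3078,  0.3838,  0.0438,  1.5994, -0.0179,  1.1612, -0.0499]), 'qd': array([-0.0003, -0.002 ,  0.0004, -0.0036, -0.0013, -0.0015, -0.0007]), 'tau': array([  0.0029, -43.4731,   1.0296, -25.0453,   0.011 ,   0.0054,
        -0.    ]), 'tool_pos': array([0.2291, 0.6073, 0.198 ]), 'tool_rot': array([-0.5635, -3.0903,  0.0038]), 'contact_force': array([ 0.2167, -0.6043, -0.2569]), 'moment': array([-0.0014,  0.0177, -0.0115]), 'grip_force': 0.0, 'finger_gap': 0.08583917102282632} 0.0187
```

View pics/top0.png

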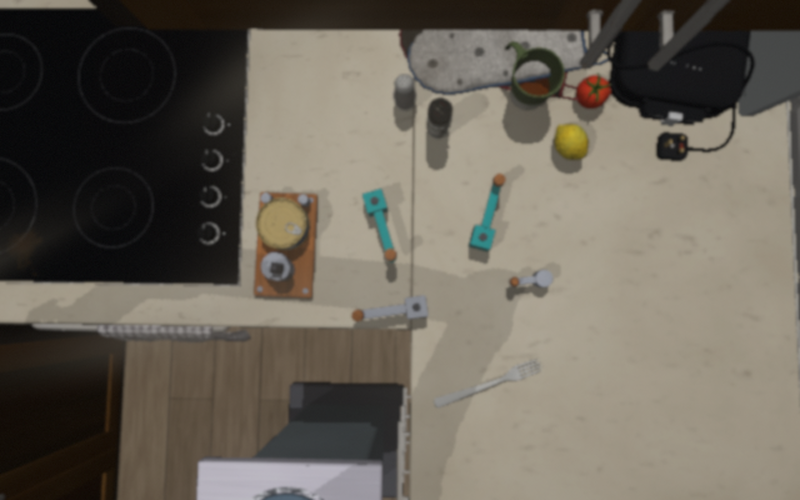

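View pics/side0.png

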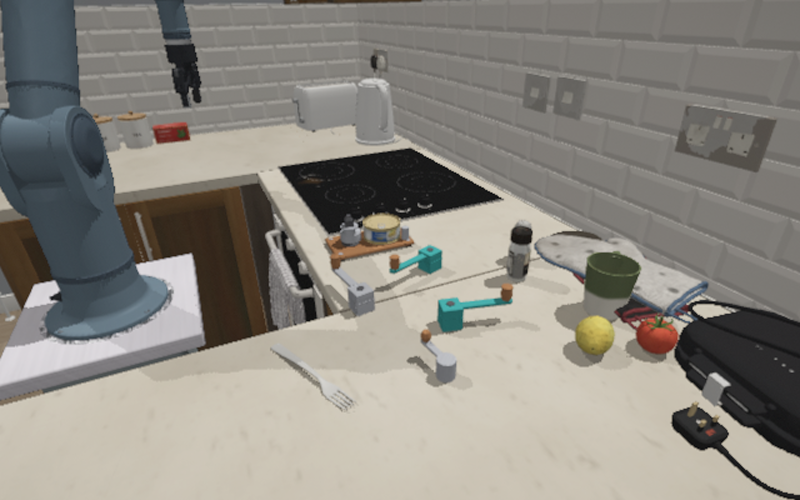

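The top view shows the grey long crank with its hub at about (417,307) and knob at (358,314). The clamp shaft is at about (276,267) and the tin at (282,223), all in 1.25x pixels. The turquoise cranks and the short crank are elsewhere.

Run:
```python
from h import *
np.set_printoptions(precision=4,suppress=True)
z=np.load("pics/top0.npz"); P=z["P"]; p=z["p"]
save("t1.png",p,(195,145,355,270),5)
def reg(x0,y0,x1,y1,a,b,name):
    Q=P[y0:y1,x0:x1].reshape(-1,3); Q=Q[(Q[:,2]>a)&(Q[:,2]<b)]
    r=cv2.minAreaRect(Q[:,:2].astype(np.float32)*1000); print(name,len(Q),Q.mean(0),Q.min(0),Q.max(0),r)
reg(322,234,345,258,.040,.050,"hub")
reg(280,243,293,262,.055,.08,"knob")
reg(292,238,322,258,.030,.05,"arm")
reg(205,198,236,228,.05,.065,"shoulder")
reg(205,198,236,228,.066,.1,"shaft")
reg(205,155,250,200,.045,.1,"tin")
reg(200,150,256,240,.008,.025,"base")
reg(260,260,300,300,-.02,.02,"table")
```

```text
hub 306 [ 0.4209 -0.2159  0.045 ] [ 0.4022 -0.2358  0.04  ] [ 0.4402 -0.1937  0.0498] ((420.51220703125, -213.60015869140625), (35.76578903198242, 42.20503616333008), 8.965185165405273)
knob 76 [ 0.4063 -0.1206  0.0676] [ 0.3973 -0.1299  0.0556] [ 0.4157 -0.1105  0.072 ] ((406.403564453125, -120.28298950195312), (18.372753143310547, 18.190372467041016), 28.481460571289062)
arm 231 [ 0.4125 -0.1612  0.0412] [ 0.4008 -0.1918  0.0365] [ 0.425  -0.1303  0.046 ] ((412.4678039550781, -160.9830322265625), (15.751649856567383, 64.0765151977539), 8.975213050842285)
shoulder 196 [0.4817 0.0144 0.0589] [ 0.4633 -0.0034  0.0522] [0.5165 0.0356 0.0636] ((485.6902770996094, 18.05768394470215), (48.23324203491211, 38.89382553100586), 32.476341247558594)
shaft 83 [0.4818 0.0139 0.0779] [0.473  0.0056 0.0671] [0.4915 0.0251 0.0866] ((481.88525390625, 15.521105766296387), (18.75473976135254, 17.70787239074707), 82.73612213134766)
tin 1336 [0.5607 0.0145 0.0516] [ 0.5165 -0.0282  0.045 ] [0.6102 0.0567 0.0592] ((563.0498046875, 14.289731979370117), (93.12374114990234, 84.92986297607422), 0.8863464593887329)
base 2015 [0.5031 0.0049 0.0148] [ 0.4333 -0.0396  0.0082] [0.6206 0.0686 0.025 ] ((526.91162109375, 14.159427642822266), (104.84349822998047, 184.79983520507812), 88.38651275634766)
table 119 [ 0.3841 -0.1001 -0.0003] [ 0.3811 -0.1431 -0.0068] [ 0.3872 -0.0566  0.0049] ((384.074951171875, -99.89112091064453), (4.787384986877441, 86.59333038330078), 0.9701479077339172)
```

View pics/t1.png

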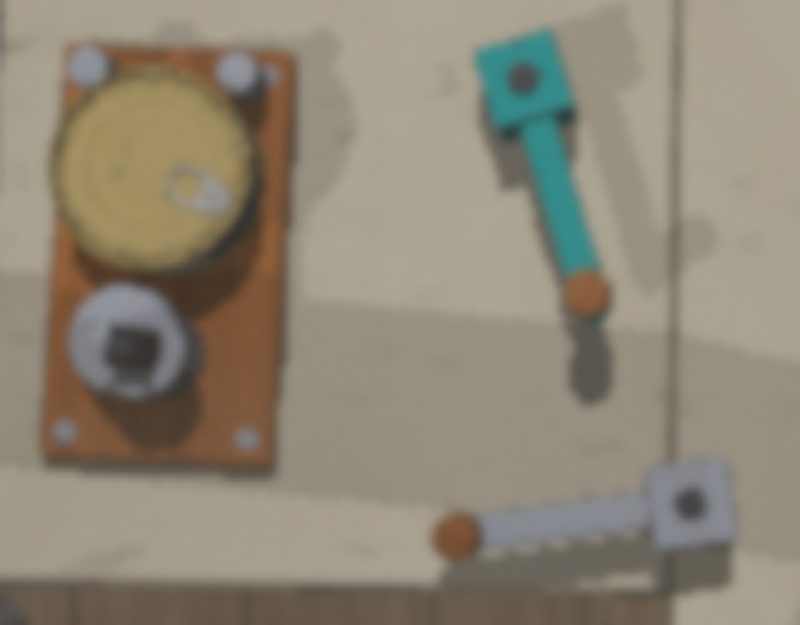

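The crop shows the crank hub centre at (692,505), knob at (457,535), shaft at about (133,350) and tin at (160,165), in 5x crop pixels. That puts the hub at about (0.421,-0.2155) with its arm at 99°, and the shaft at about (0.4815,0.015). I'll move the arm round and enlarge the shaft crop to get its yaw.

Request:
carry_out(plan=[[[0,10,-12,0,0,0,-2],[0,10,-12,0,0,0,-4],[0,10,-12,0,0,0,-4],[0,10,-12,0,0,0,-5],[0,10,-12,0,0,0,-5],[0,10,-12,0,0,0,-5],[0,10,-12,0,0,0,-5],[0,10,-12,0,0,0,-5],[0,10,-24,0,0,0,-7],[0,10,-24,0,0,0,-8],[0,10,-24,0,0,0,-9],[0,10,-24,0,0,0,-10],[0,10,-24,0,0,0,-10],[0,10,-24,0,0,0,-10],[0,10,-24,0,0,0,-10],[0,10,-24,0,0,0,-10]]], newtons=40)

```text
clock: 1.43
tool_pos: [0.4774, 0.0186, 0.199]
tool_rot: [-2.033, -2.394, -0.0]
contact_force: [1.4, -0.3, 0.2]
finger_gap: 0.0851
grip_force: 0.0
```

Run:
```python
from h import *
np.set_printoptions(precision=3,suppress=True)
a=np.load("pics/top0.npz"); b=np.load("pics/side0.npz")
P=b["P"]; 
# side: pixels near the shaft / hub
for nm,c,r,lo,hi in(("shaft",(.4815,.015),.02,.060,.09),("hub",(.421,-.2155),.032,.004,.048)):
    m=(np.hypot(P[...,0]-c[0],P[...,1]-c[1])<r)&(P[...,2]>lo)&(P[...,2]<hi)
    v,u=np.nonzero(m); Q=P[m]; print(nm,len(Q),u.min(),u.max(),v.min(),v.max(),Q.mean(0),Q.min(0),Q.max(0))
i1=cv2.resize(a["p"][196:232,204:240],(400,400),interpolation=cv2.INTER_CUBIC)
i2=cv2.resize(b["p"][160:210,255:305],(400,400),interpolation=cv2.INTER_CUBIC)
im=np.hstack([i1,i2]); im=cv2.convertScaleAbs(im,alpha=1.5); save("shaft.png",im)
print(manip.sense()["q"])
```

```text
shaft 60 275 282 172 181 [0.476 0.012 0.071] [0.468 0.007 0.061] [0.486 0.028 0.083]
hub 453 278 299 226 251 [ 0.414 -0.223  0.03 ] [ 0.397 -0.238  0.004] [ 0.438 -0.185  0.046]
[-0.691  0.043  0.587  2.023 -0.028  1.084  0.071]
```

View pics/shaft.png

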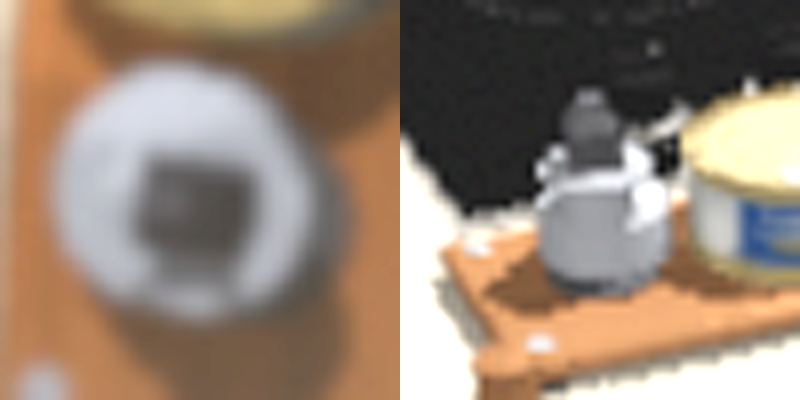

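The shaft's dark square spans about (135–258,155–265) in the left panel, and its top edge tilts about 8.5° clockwise. After the camera's own 1.6°, the shaft yaw is about -7°, which agrees with the depth fit. The tool now stands over the clamp. Next I'll project the pixels to confirm the centres.

Run:
```python
from h import *
np.set_printoptions(precision=4,suppress=True)
m=manip.camera_model("top"); f=200/np.tan(np.radians(m["fov_y"])/2); A=R.from_rotvec(m["attitude"]).as_matrix()
def at(cx,cy,k,x0,y0,z):
    u=x0+(cx+.5)/k-.5; v=y0+(cy+.5)/k-.5
    r=A@np.array([(u-m["cx"])/f,(v-m["cy"])/f,1]); return m["eye"]+r*(z-m["eye"][2])/r[2]
print("hub",at(691.5,505,5,195,145,.044),"hubdot",at(690,504,5,195,145,.044))
for c in((645,470),(730,458),(737,542),(655,550)):print(at(*c,5,195,145,.044)[:2])
print("knob",at(457,535,5,195,145,.07))
print("shaft",at(197,208,400/36,204,196,.07),at(197,208,400/36,204,196,.083),"shoulder",at(185,190,400/36,204,196,.058))
s=manip.sense(); Rm=R.from_rotvec(s["tool_rot"]).as_matrix(); print(Rm, s["tool_pos"])
```

```text
hub [ 0.4199 -0.2166  0.044 ] hubdot [ 0.4203 -0.216   0.044 ]
[ 0.4343 -0.1969]
[ 0.4398 -0.2326]
[ 0.4048 -0.2359]
[ 0.4009 -0.2016]
knob [ 0.4064 -0.1209  0.07  ]
shaft [0.481  0.0148 0.07  ] [0.4803 0.0117 0.083 ] shoulder [0.485  0.0202 0.058 ]
[[-0.1623  0.9867 -0.0004]
 [ 0.9867  0.1623  0.0006]
 [ 0.0006 -0.0003 -1.    ]] [0.4774 0.0186 0.199 ]
```

Request:
carry_out(plan=[[[0,-2.34,-8.96,-1,0,0,0],[0,-2.34,-8.96,-2,0,0,0],[0,-2.34,-8.96,-3,0,0,0],[0,-2.34,-8.96,-3,0,0,0],[0,-2.34,-8.96,-3,0,0,0],[0,-2.34,-8.96,-3,0,0,0],[0,-2.34,-8.96,-3,0,0,0],[0,-2.34,-8.96,-3,0,0,0],[0,-2.34,-8.96,-3,0,0,0],[0,-2.34,-8.96,-3,0,0,0]]])

```text
clock: 2.27
tool_pos: [0.4205, -0.2019, 0.1245]
tool_rot: [2.03, 2.397, 0.001]
contact_force: [-0.2, 0.9, 1.0]
finger_gap: 0.0853
grip_force: 0.0
```

Run:
```python
from h import *
np.set_printoptions(precision=4,suppress=True)
p,d,m=cam("side"); save("s2.png",p,(200,100,400,260),4)
s=manip.sense(); Rm=R.from_rotvec(s["tool_rot"]).as_matrix(); print(Rm[:,1],Rm[:,2], s["tool_pos"],s["q"],s["contact_force"])
```

```text
[0.9862 0.1654 0.0009] [ 0.0009  0.0005 -1.    ] [ 0.4207 -0.2018  0.1246] [-0.3883  0.1481  0.8082  2.127  -0.1361  0.9158  0.6637] [ 0.5978 -0.2035 -0.0797]
```

View pics/s2.png

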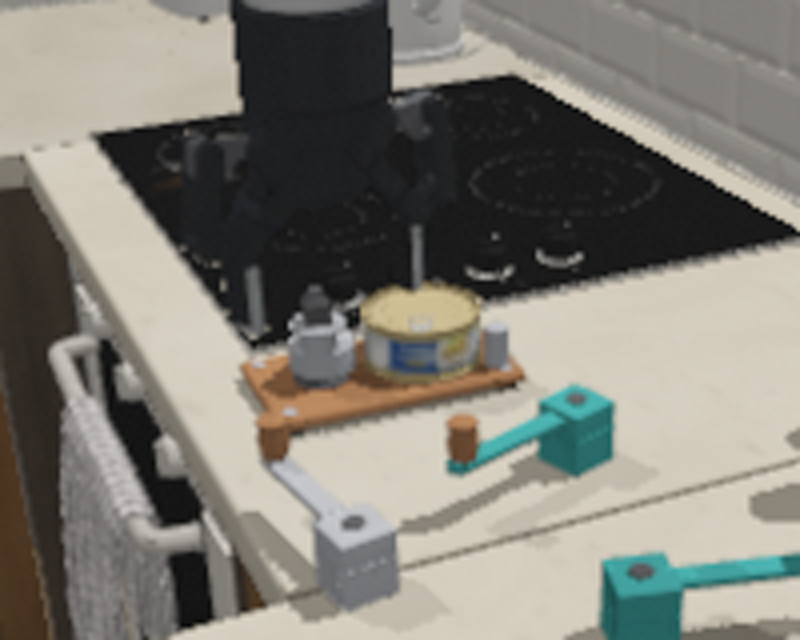

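The gripper is above, the cranks are untouched, and the grey hub is clear at (357,555) in the crop. The tool settled at y=-0.202, so I shift 14 mm and descend.

Request:
carry_out(plan=[[[0,0,-0.57,-1,0,0,0],[0,0,-0.57,-2,0,0,0],[0,0,-0.57,-3,0,0,0],[0,0,-0.57,-3.6,0,0,0],[0,0,-0.57,-4.2,0,0,0],[0,0,-0.57,-4.7,0,0,0],[0,0,-0.57,-4.7,0,0,0],[0,0,-0.57,-4.7,0,0,0],[0,0,-0.57,-4.7,0,0,0]]], newtons=60)

```text
clock: 3.07
tool_pos: [0.4209, -0.2171, 0.0075]
tool_rot: [2.031, 2.396, 0.002]
contact_force: [0.3, -0.1, 0.9]
finger_gap: 0.0854
grip_force: 0.0
```

Run:
```python
from h import *
np.set_printoptions(precision=4,suppress=True)
s=manip.sense(); print(s["tool_pos"],s["contact_force"],s["finger_gap"])
```

```text
[ 0.4209 -0.2171  0.0075] [ 0.3466 -0.126   0.9195] 0.08539673600276332
```

Request:
carry_out(plan=[[[255,0,0,0,0,0,0],[255,0,0,0,0,0,0],[255,0,0,0,0,0,0],[255,0,0,0,0,0,0],[255,0,0,0,0,0,0],[255,0,0,0,0,0,0],[255,0,0,0,0,0,0],[255,0,0,0,0,0,0],[255,0,0,0,0,0,0],[255,0,0,0,0,0,0]]], newtons=60)

```text
clock: 3.9
tool_pos: [0.4204, -0.2178, 0.0076]
tool_rot: [2.033, 2.394, 0.002]
contact_force: [-0.5, 0.2, 5.7]
finger_gap: 0.0332
grip_force: 59.1
```

Request:
carry_out(plan=[[[255,0,0,1,0,0,0],[255,0,0,2,0,0,0],[255,0,0,3,0,0,0],[255,0,0,4,0,0,0],[255,0,0,5,0,0,0],[255,0.5,1,5,0,0,-0.5],[255,0.8,2.2,5,0,0,-1],[255,1.1,3.4,5,0,0,-1.5],[255,1.4,4.6,5,0,0,-2],[255,1.7,5.8,5,0,0,-2.4],[255,2,7,5,0,0,-2.75],[255,2.2,8,5,0,0,-2.75],[255,2.44,8.8,5,0,0,-2.75],[255,2.44,9.2,5,0,0,-2.75],[255,2.44,9.2,5,0,0,-2.75],[255,2.44,9.2,5,0,0,-2.75],[255,2.44,9.2,5,0,0,-2.75],[255,2.44,9.2,5,0,0,-2.75]]])

```text
clock: 5.4
tool_pos: [0.48, 0.0102, 0.1316]
tool_rot: [-2.36, -2.074, 0.001]
contact_force: [-0.1, -0.1, -2.4]
finger_gap: 0.0332
grip_force: 60.5
```

Run:
```python
from h import *
np.set_printoptions(precision=4,suppress=True)
p,d,m=cam("side"); t,dt,mt=cam("top")
np.savez("pics/2.npz",p=p,P=pts(d,m),t=t,T=pts(dt,mt))
save("s3.png",np.hstack([cv2.resize(p[110:210,230:330],(400,400),interpolation=2),cv2.resize(t[140:260,150:270],(400,400),interpolation=2)]))
s=manip.sense(); Rm=R.from_rotvec(s["tool_rot"]).as_matrix(); print(Rm[:,1],s["tool_pos"],s["contact_force"],s["moment"],s["finger_gap"])
```

```text
[ 0.9918 -0.1279 -0.0002] [0.4803 0.0107 0.1318] [-0.5075  0.5781 -1.6503] [-0.0589  0.0068 -0.033 ] 0.033294909058785314
```

View pics/s3.png

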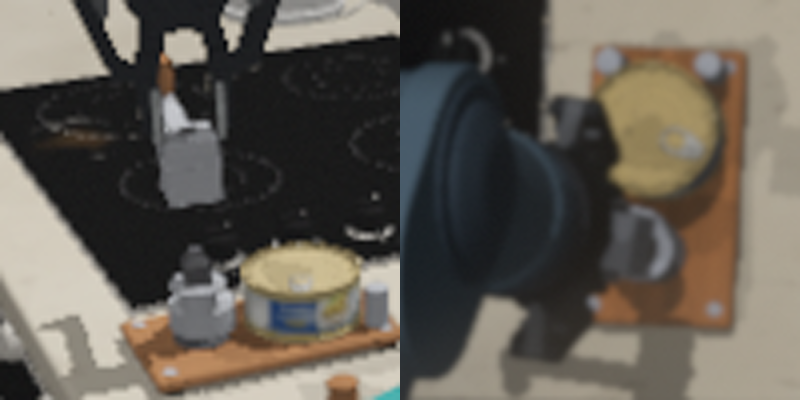

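The left panel shows the hub held upright above the shaft, at (190,165) with the shaft at (197,270). The right panel is mostly hidden by the arm. I'll measure the hub's near face from the side depth.

Run:
```python
from h import *
np.set_printoptions(precision=4,suppress=True)
P=np.load("pics/2.npz")["P"]; S=np.load("pics/side0.npz")["P"]
import math
def face(P,c,r,lo,hi,yaw,nm):
    m=(np.abs(P[...,0]-c[0])<r)&(np.abs(P[...,1]-c[1])<r)&(P[...,2]>lo)&(P[...,2]<hi)
    Q=P[m][:,:2]; e=np.array([math.cos(yaw),math.sin(yaw)]); n=np.array([-e[1],e[0]])
    a=(Q-c)@e; b=(Q-c)@n   # a across (x'), b along arm (y')
    print(nm,len(Q),"a 2/50/98%",np.percentile(a,[2,50,98]),"b 2/25/50/98",np.percentile(b,[2,10,25,50,98]))
c=np.array([.4803,.0107])
face(P,c,.035,.122,.155,-.128,"hub")
face(np.load("pics/2.npz")["P"],np.array([.4813,.0148]),.022,.061,.073,-.128,"shaft low now")
face(S,np.array([.4813,.0148]),.022,.061,.073,-.128,"shaft low")
face(S,np.array([.4813,.0148]),.022,.074,.09,-.128,"shaft tip")
h=(np.abs(P[...,0]-.48)<.05)&(np.abs(P[...,1]-.01)<.05)&(P[...,2]>.09)&(P[...,2]<.17); print(np.percentile(P[h][:,2],[1,5]))
```

```text
hub 176 a 2/50/98% [-0.0212 -0.0062  0.0132] b 2/25/50/98 [-0.0184 -0.0174 -0.0165 -0.0153  0.0139]
shaft low now 33 a 2/50/98% [-0.0128 -0.0061  0.005 ] b 2/25/50/98 [-0.0072 -0.007  -0.0067 -0.0055  0.0064]
shaft low 32 a 2/50/98% [-0.0126 -0.0058  0.0051] b 2/25/50/98 [-0.0079 -0.0075 -0.0068 -0.0058  0.0098]
shaft tip 21 a 2/50/98% [-0.0115 -0.005   0.0022] b 2/25/50/98 [-0.0054 -0.005  -0.0037 -0.0014  0.0061]
[0.1243 0.1268]
```

Request:
carry_out(plan=[[[255,0.05,0.15,0,0,0,0],[255,0.05,0.15,-0.5,0,0,0],[255,0.05,0.15,-1,0,0,0],[255,0.05,0.15,-1.4,0,0,0],[255,0.05,0.15,-1.6,0,0,0],[255,0.05,0.15,-1.75,0,0,0],[255,0.05,0.15,-1.9,0,0,0],[255,0.05,0.15,-2,0,0,0],[255,0.05,0.15,-2,0,0,0],[255,0.05,0.15,-2,0,0,0]]])

```text
clock: 6.33
tool_pos: [0.4821, 0.0161, 0.082]
tool_rot: [2.356, 2.078, 0.001]
contact_force: [-0.9, 0.5, -1.1]
finger_gap: 0.0336
grip_force: 60.5
```

```bash
cat > st.py <<'E'
from h import *
np.set_printoptions(precision=4,suppress=True)
s=manip.sense(); Rm=R.from_rotvec(s["tool_rot"]).as_matrix(); print(Rm[:,1],Rm[:,2],s["tool_pos"],s["contact_force"],s["moment"],s["finger_gap"])
E
python3 st.py
```

```text
[ 0.9922 -0.1249  0.0004] [ 0.0004  0.0001 -1.    ] [0.4821 0.0161 0.082 ] [-0.8519  0.508  -1.1127] [ 0.0097 -0.0736 -0.0092] 0.033623169631382954
```

Request:
carry_out(plan=[[[255,0,0,-0.15,0,0,0],[255,0,0,-0.3,0,0,0],[255,0,0,-0.45,0,0,0],[255,0,0,-0.55,0,0,0],[255,0,0,-0.62,0,0,0],[255,0,0,-0.66,0,0,0],[255,0,0,-0.66,0,0,0],[255,0,0,-0.66,0,0,0]]])

```text
clock: 7.0
tool_pos: [0.4818, 0.016, 0.0656]
tool_rot: [-2.356, -2.078, 0.0]
contact_force: [-1.7, 0.3, 3.7]
finger_gap: 0.0331
grip_force: 61.3
```

```bash
python3 st.py
```

```text
[ 0.9921 -0.1251 -0.0006] [-0.0005  0.0002 -1.    ] [0.4818 0.016  0.0656] [-1.7394  0.3041  3.7023] [-0.0301  0.5362  0.0459] 0.033131928453167155
```

Seated: the TCP dropped exactly to the shoulder height. Now I turn clockwise.

Request:
carry_out(plan=[[[255,0,0,0,0,0,-0.7],[255,0,0,0,0,0,-1.4],[255,0,0,0,0,0,-2.1],[255,-0.02,0,0,0,0,-2.8],[255,-0.02,0,0,0,0,-3.5],[255,-0.03,0.01,0,0,0,-4.2],[255,-0.03,0.01,0,0,0,-4.9],[255,-0.04,0.02,0,0,0,-5.6],[255,-0.04,0.02,0,0,0,-6.3],[255,-0.05,0.03,0,0,0,-7],[255,-0.05,0.03,0,0,0,-7.7],[255,-0.06,0.04,0,0,0,-8.4],[255,-0.06,0.04,0,0,0,-9],[255,-0.06,0.04,0,0,0,-9.5],[255,-0.06,0.05,0,0,0,-10],[255,-0.06,0.05,0,0,0,-10],[255,-0.06,0.05,0,0,0,-10]]])

```text
clock: 8.42
tool_pos: [0.4795, 0.0169, 0.0657]
tool_rot: [-3.079, -0.621, 0.003]
contact_force: [-3.6, -1.1, 6.7]
finger_gap: 0.0332
grip_force: 61.7
```

```bash
python3 st.py
```

```text
[ 0.3876 -0.9218 -0.0009] [-0.0021  0.0001 -1.    ] [0.4795 0.0169 0.0657] [-3.5662 -1.1469  6.6572] [-0.1805  0.9635  0.0113] 0.03319131556196963
```

Request:
carry_out(plan=[[[255,0,0,0,0,0,-0.5],[255,0,0,0,0,0,-1],[255,0,0,0,0,0,-1.5],[255,0,0,0,0,0,-2],[255,0,0,0,0,0,-2.3]]])

```text
clock: 8.83
tool_pos: [0.4795, 0.0173, 0.0657]
tool_rot: [-3.131, -0.244, 0.004]
contact_force: [-3.9, -0.5, 8.0]
finger_gap: 0.033
grip_force: 61.7
```

```bash
python3 st.py
```

```text
[ 0.155  -0.9879 -0.0012] [-0.0024  0.0008 -1.    ] [0.4795 0.0173 0.0657] [-3.8874 -0.5144  8.0066] [0.0282 0.9845 0.0942] 0.03297795476614118
```

Request:
carry_out(plan=[[[255,0,0,0,0,0,-0.4],[255,0,0,0,0,0,-0.8],[255,0,0,0,0,0,-1],[255,0,0,0,0,0,-1]]])

```text
clock: 9.17
tool_pos: [0.4794, 0.0176, 0.0657]
tool_rot: [-3.14, -0.085, 0.004]
contact_force: [-4.4, -0.0, 7.0]
finger_gap: 0.0333
grip_force: 61.8
```

```bash
python3 st.py
```

```text
[ 0.0544 -0.9985 -0.0007] [-0.0026  0.0005 -1.    ] [0.4794 0.0176 0.0657] [-4.3799 -0.0468  6.9775] [0.087  0.9758 0.366 ] 0.0332974162722557
```

Mz rose to 0.37 N m, so the shaft is at its stop. I ease back within the play and lift off.

Request:
carry_out(plan=[[[255,0,0,0,0,0,0.6],[255,0,0,0,0,0,1.2],[255,0,0,0,0,0,1.2],[255,0,0,0.2,0,0,1.2],[255,0,0,0.4,0,0,1.2],[255,0,0,0.7,0,0,1.2],[255,0,0,1,0,0,1.2],[255,0,0,1.4,0,0,1.2],[255,0,0,1.8,0,0,1.2],[255,0,0,2.2,0,0,1.2],[255,0,0,2.6,0,0,1.2],[255,0,0,2.6,0,0,1.2],[255,0,0,2.6,0,0,1.2]]])

```text
clock: 10.25
tool_pos: [0.4812, 0.0178, 0.1313]
tool_rot: [-3.128, -0.281, -0.004]
contact_force: [-0.2, 0.3, -2.2]
finger_gap: 0.0334
grip_force: 60.6
```

Run:
```python
exec(open("st.py").read())
p,d,m=cam("side"); save("s4.png",p,(220,90,340,220),4.5)
```

```text
[ 0.178  -0.984  -0.0011] [ 0.0022  0.0015 -1.    ] [0.4812 0.0178 0.1313] [-0.1782  0.3373 -2.166 ] [-0.0217  0.053   0.0277] 0.03338495288067424
```

View pics/s4.png

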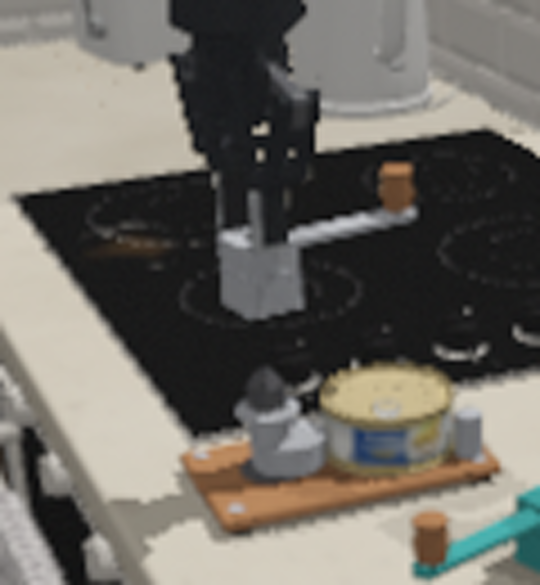

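The picture shows the crank lifted free, the cam turned towards the tin at (310,445), and the tin in place. Now the crank goes back to its old bare spot.

Request:
carry_out(plan=[[[255,-0.3,-1,0.3,0,0,1],[255,-0.6,-2.2,0.3,0,0,2],[255,-0.9,-3.4,0.3,0,0,3],[255,-1.2,-4.6,0.3,0,0,4],[255,-1.5,-5.8,0.3,0,0,5],[255,-1.8,-7,0.3,0,0,6],[255,-2.1,-8,0.3,0,0,7],[255,-2.43,-9,0.3,0,0,8],[255,-2.43,-9.42,0.3,0,0,9],[255,-2.43,-9.42,0,0,0,10],[255,-2.43,-9.42,0,0,0,11],[255,-2.43,-9.42,0,0,0,12],[255,-2.43,-9.42,0,0,0,13],[255,-2.43,-9.42,0,0,0,14],[255,-2.43,-9.42,0,0,0,14.8],[255,-2.43,-9.42,0,0,0,14.8],[255,-2.43,-9.42,0,0,0,14.8],[255,-2.43,-9.42,0,0,0,14.8]]])

```text
clock: 11.8
tool_pos: [0.4192, -0.2181, 0.1299]
tool_rot: [-2.042, -2.387, 0.001]
contact_force: [-0.5, 0.8, -1.6]
finger_gap: 0.0335
grip_force: 60.6
```

```bash
python3 st.py
```

```text
[ 0.9879  0.155  -0.0009] [-0.0009 -0.     -1.    ] [ 0.4192 -0.2181  0.1299] [-0.4861  0.7595 -1.6427] [-0.025  -0.0062  0.0282] 0.0335487113339376
```

Lower by 0.1223 m, which is 4.89 units.

Request:
carry_out(plan=[[[255,0,0,-1,0,0,0],[255,0,0,-2,0,0,0],[255,0,0,-3,0,0,0],[255,0,0,-3.8,0,0,0],[255,0,0,-4.4,0,0,0],[255,0,0,-4.7,0,0,0],[255,0,0,-4.85,0,0,0],[255,0,0,-4.89,0,0,0],[255,0,0,-4.89,0,0,0],[255,0,0,-4.89,0,0,0]]])

```text
clock: 12.63
tool_pos: [0.4207, -0.2185, 0.0089]
tool_rot: [2.039, 2.388, 0.002]
contact_force: [-0.2, 0.7, -0.2]
finger_gap: 0.0334
grip_force: 60.6
```

```bash
python3 st.py
```

```text
[0.9876 0.1568 0.002 ] [ 0.0021 -0.0005 -1.    ] [ 0.4207 -0.2185  0.0089] [-0.1549  0.6535 -0.2089] [-0.0561  0.0411 -0.0141] 0.033433363026833245
```

About 1 mm remains. I press gently, open, then rise.

Request:
carry_out(plan=[[[255,0,0,-0.05,0,0,0],[255,0,0,-0.05,0,0,0],[255,0,0,-0.05,0,0,0],[0,0,0,-0.05,0,0,0],[0,0,0,-0.05,0,0,0],[0,0,0,-0.05,0,0,0],[0,0,0,-0.05,0,0,0],[0,0,0,-0.05,0,0,0],[0,0,0,-0.05,0,0,0],[0,0,0,0.5,0,0,0],[0,0,0,1.2,0,0,0],[0,0,0,2.2,0,0,0],[0,0,0,3.4,0,0,0],[0,0,0,4.6,0,0,0],[0,0,0,6,0,0,0],[0,0,0,7,0,0,0],[0,0,0,7,0,0,0],[0,0,0,7,0,0,0]]])

```text
clock: 14.13
tool_pos: [0.421, -0.2183, 0.1845]
tool_rot: [2.038, 2.388, 0.006]
contact_force: [0.3, -0.1, -0.0]
finger_gap: 0.0852
grip_force: 0.0
```

Run:
```python
exec(open("st.py").read())
p,d,m=cam("side"); save("s5.png",p,(200,100,400,260),4)
P=pts(d,m); b=np.load("pics/side0.npz")["P"]
for Q in(b,P):
    k=(np.hypot(Q[...,0]-.56,Q[...,1]-.014)<.05)&(Q[...,2]>.03)&(Q[...,2]<.06); print("tin",k.sum(),Q[k].mean(0))
```

```text
[0.9876 0.1572 0.0045] [ 0.0044  0.0009 -1.    ] [ 0.421  -0.2183  0.1845] [ 0.3129 -0.0582 -0.0022] [ 0.0057 -0.0304 -0.012 ] 0.08521151934948497
tin 519 [0.5525 0.0061 0.0459]
tin 520 [0.5541 0.005  0.0459]
```

View pics/s5.png

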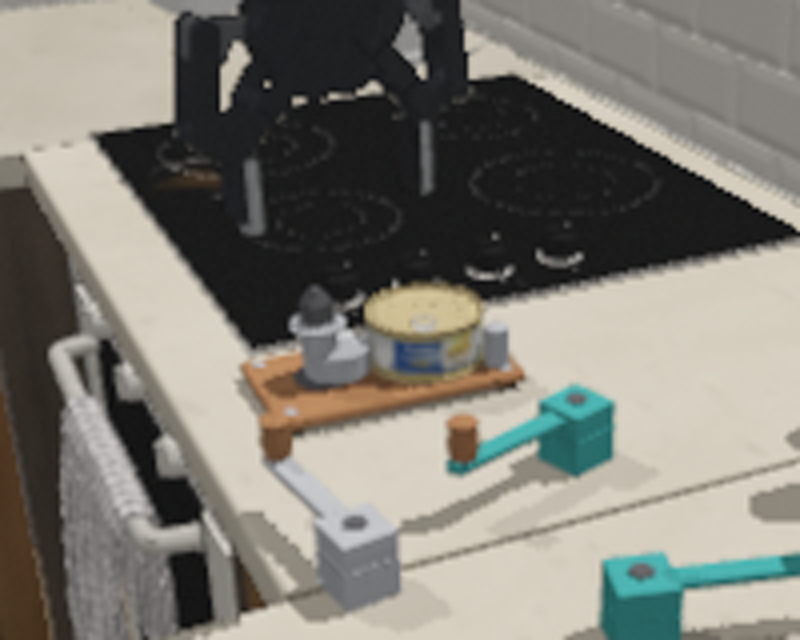

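The crank stands upright on the worktop at (357,555). The cam is closed on the tin at (345,360), the tin has moved about 2 mm, and the gripper is clear.

```bash
python3 -c "
from plant import manip
print(manip.sign_off())"
```

```text
the job is handed in; nothing more can be done
None
```

The job is handed in (no verdict was returned): the long crank turned the clamp's shaft to its stop, the cam is closed on the tin, which moved about 2 mm, and the crank stands upright back at its starting spot on the worktop, about 240 mm from the shaft.

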